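Set up a runout fixture and hold a guide roller in its V-blocks

TASK

Set up the runout fixture and put the winder's wide-bodied guide roller in it: slide the loose V-block along its slideway until the hole in its foot is over the hole in the base, then take the retaining pin from where it is parked in the fixed block's foot and push it fully home through both, so that the block cannot creep. Then lift the wide roller out of the wooden rest, lay it with one journal in each V and its thick body between the blocks, and press it firmly down against the dial gauge's spring until both journals bear on both faces of their Vs; finish while still holding it pressed there, without letting go. Leave the narrow roller and the things lying about in their places.

Things in the scene. Friction and masses are not known exactly. Their poses are not given: they have to be found in the camera images.
- fixture: Runout fixture, fixed: dark steel base 20 mm thick, two grey cast V-blocks, a dial gauge between them (40 mm dial, up to 62 mm high). Origin on the bench under the seated roller's middle; own x to the back, y along slideway and roller towards the fixed V-block (its middle at y +70 mm), z up. Base spans x -90 to +45, y -150 to +100 mm. Turned up to 0.12 rad from the world axes.
- seat (a point): Where the roller's middle (on its axis) lies when fully seated: 90 mm over the bench at fixture x = y = 0, axes as the fixture's. Both blocks' Vs are 90 degrees, open upwards, centred on this axis, 46 mm wide at the top and 23 mm deep; tower tops 93 mm over the bench. Their steel faces are ground and oiled (friction 0.2): a sideways push of the hand unloads one face. With the sliding block at its hole, inner faces are 52 mm either side.
- base_hole (a point): Centre of the mouth of the pin hole in the base's top, 20 mm over the bench, 13.5 mm wide, through the base: fixture x -58, y -70 mm. The sliding block's foot covers it once in place.
- block_hole (a point): Centre of the mouth of the 13.5 mm pin hole in the sliding block's foot (50 mm wide, 12 mm thick, top 32 mm over the bench). It moves with the block and lies 25 mm in front of the block's tower. Two guide strips, 34 mm high over the bench, run at fixture x -86 and +41 mm.
- block_top (a point): Middle of the sliding V-block at the height of its top, 93 mm over the bench; moves with the block. The tower is 66 mm wide (fixture x) and 36 mm thick (fixture y): grip it across the 36 mm. At its middle, metal begins only 23 mm under this point (bottom of the V); the foot's top is 61 mm under it.
- slide_block (a joint): Travel of the sliding V-block along the fixture's +y (m): 0 at the outer end, 0.050 with its hole over the base hole, 0.070 at the inner end. Starts at 0 to 0.030. Friction about 2.5 N; it stays where it is left.
- gauge_plunger (a joint): Travel of the dial gauge's plunger, straight down (m): 0 free (tip 74 mm over the bench), 0.005 with the roller fully seated. Its spring pushes up with 1 N at 0 and 2.4 N at 0.005, more than the roller's weight, so an unpressed roller floats a few mm high.
- pin: Loose steel retaining pin, 70 g, upright: shank 12 mm thick, 30 mm long, its last 8 mm tapering to 5 mm; collar 26 mm wide, 5 mm thick; knurled grip 16 mm thick that ends 46 mm over the collar's underside. Origin on the axis at the collar's underside, z up. Starts parked in the fixed block's foot (fixture x -58, y +70 mm). Parked or home, its collar lies on a foot 32 mm over the bench.
- pin_tip (a point): Lower end of the pin, 30 mm under its origin; 2 mm over the bench when fully home.
- pin_grip (a point): Place to grip the pin, on its axis 26 mm over its origin, 25 mm free all round.
- wide_roller: Aluminium guide roller for the job, about 160 g, 200 mm long: a thick body 42 mm in diameter and 84 mm long in the middle, a journal 28 mm in diameter and 58 mm long at either end; both ends alike. Origin at its middle on the axis, own x along the axis. Starts in either place of the wooden rest, axis 48 mm over the bench.
- narrow_roller: Spare roller, equally long with the same diameters, but its body is only 44 mm long. It lies in the other place of the rest and stays there. Origin at its middle on the axis, own x along the axis.
- rest: Wooden rest, fixed: a board 150 mm (x) by 150 mm (y), 10 mm thick, with notched boards 45 mm high across it at x -66 and +66 mm. The rollers lie along its x at y +45 and -45 mm; 48 mm is free between their bodies, so open the fingers no wider than needed. Origin at the underside's centre; turned up to 0.2 rad.
- marker: A marker pen lying on the bench, not part of the job; it stays where it is.
- hex_key: A hex key lying on the bench, not part of the job; it stays where it is.
- tape_roll: A tape roll lying on the bench, not part of the job; it stays where it is.
- flux_tin: A flux tin lying on the bench, not part of the job; it stays where it is.
- tweezers: A pair of tweezers lying on the bench, not part of the job; it stays where it is.
- side_cutter: A pair of side cutters lying on the bench, not part of the job; it stays where it is.
- fuse_1: A blade fuse lying on the bench, not part of the job; it stays where it is.
Not all that is in view belongs to the job. What is meant by the pin is not blue, pink or yellow, and is the smaller of those in its own colour.

How it is judged:
By the outcome, as a careful person would: the job done as asked, in the order asked, and still so for the second after the job is handed in, while the arm keeps its last pose, push and grip.
It also fails if it takes over 72 s, if anything falls off the work surface, if the arm or the gripper's body presses on something with over 40 N, if the wrist force passes 120 N, or if a joint passes its speed limit or range.

ROBOT

A 7-joint arm with a two-finger parallel gripper is mounted at the origin on a cart in front of the work surface, level with it; the furniture and walls round the work are solid. World frame = base frame: x ahead of the robot, y to its left, z up, the work surface at z = 0. Lengths are in m, angles in rad, forces in N, time in s.
With the tool pointing down it reaches from about 0.425 to 0.875 m from the base axis. Payload 8.4 kg.
Tool frame: the origin (TCP) lies midway between the tips of the shut fingers; the grasp point (between the pads) lies 19 mm behind it; z points along the fingers, y is the line along which they close (so a half turn about z gives the same grasp; the last joint's range is limited). The gripper opens to 85 mm and grips with 20 to 120 N. Pads are 22 mm wide; open, the fingers measure 114 mm over their backs; the gripper's body (76 mm by 85 mm) begins 54 mm behind the grasp point. The pads swing forward as they close: fully open they stand 13 mm farther back than shut.
Start: joints at [-1.395, 0.333, 0.04, 1.465, -0.013, 1.343, -0.059], TCP at [0.176, 0.626, 0.231] pointing down, gripper open.
Joint ranges: [-2.58, 2.58], [-0.38, 2.09], [-1.3, 1.39], [0.25, 2.4], [-1.5, 4.64], [0.08, 2.09], [-2.65, 2.65]. Speed limits (rad/s): [2.22, 2.22, 2.79, 2.79, 3.14, 3.14, 3.14].

INTERFACE

Orientations are given as a 3x3 rotation matrix whose columns are the frame's x, y, z axes.
In Python, from rig import ctrl gives the robot as it stands.
- The arm moves only by the shell command python3 -m creep 'ROWS' [FORCE]. ROWS is a JSON object of lists of equal length, an entry for each row: "offset": the shift along the tool's x, y, z in m, a list of three; "roll": the turn about the tool's z in rad; "gripper": the opening, from 0 (shut) to 1 (fully open). A call has 1 to 8 rows; each row shifts and turns the commanded pose from where the row before left it, along the tool's axes as they then stand; what a row does not reach is not made up. A row lasts 1/10 s, in which the tool goes at most 50 mm and 8.59 degrees, less where a joint would pass 70% of its speed; a pose out of reach is approached as far as the arm can. A call with a gripper value outside its range is refused whole. The fingers move at their own pace and stop on an object; FORCE is the grip in N (left out, the last holds). Time passes only in rows, so rows that do not move let the fingers close. It gives the time, the measured TCP pose, the force, the opening and the grip force at its end, in the units of the state.
- ctrl.get_obs(): the state, without advancing time (a new reading comes with each control period).
- ctrl.snapshot(name): name is "side" or "top" or "wrist"; returns a dict with "image" (400x640x3 uint8, blue, green, red), "fov_y" (degrees; the focal length in pixels is half the picture's height over the tangent of half this angle, whatever the lens; pixels are square), "cx", "cy" (the principal point, pixels), "k1" (the pictures are not rectified: a ray, as slopes to the right and down, at radius r is drawn at 1 + k1 r^2 times it, then the intrinsics apply), "rvec" (rotation vector, rad) and "tvec" (3), from world to camera coordinates, as OpenCV has them. Camera axes: x right, y down, z forward; pixel columns grow to the right and rows downward; lengths in m; the calibration is good to about 2 mm. A picture is of the moment at which its call begins. There is no depth.
- ctrl.hand_in(): hands the job in; it is judged then, once.
The state is a dict: "time_s": time; "qpos": joint angles; "joint_velocities": joint speeds; "tau": joint torques, N m; "eef_pos": TCP position; "ee_rot": TCP orientation; "contact_force": force on the tool from outside, world axes, zero at the start; "torque": the same for the moment, N m; "opening": finger opening in m; "gripper_force": force on a finger pad.
Only numpy, scipy, OpenCV 4.12 (cv2) and the standard library are available. Lean on these libraries where they do the work, as an engineer would, in place of code of your own. Each camera call takes 0.05 s, during which the arm holds its last target. There are 200 camera calls.

## Working session

There is one attempt and no reset: what is moved stays moved. The work goes in short steps, Python scripts to look and compute and a shell command to move; the robot and the scene stay as the last step left them, time stands still between calls to the robot, and variables do not carry over. Pictures are saved under pics/ and viewed, at most 10 in all, crops included, and the job is handed in when it is done.

```bash
ls; mkdir -p pics
cat > h.py <<'E'
import numpy as np, cv2
from rig import ctrl
def snap(n):
    s=ctrl.snapshot(n); return s
def K(s):
    f=200/np.tan(np.radians(s["fov_y"])/2)
    return np.array([[f,0,s["cx"]],[0,f,s["cy"]],[0,0,1.]]),np.array([s["k1"],0,0,0.])
def ray(s,px):
    k,d=K(s); u=cv2.undistortPoints(np.array([[px]],float),k,d)[0,0]
    R=cv2.Rodrigues(np.array(s["rvec"],float))[0]; t=np.array(s["tvec"],float).ravel()
    return -R.T@t, R.T@np.array([u[0],u[1],1.])
def onz(s,px,z):
    o,v=ray(s,px); return o+v*(z-o[2])/v[2]
def proj(s,P):
    k,d=K(s); return cv2.projectPoints(np.array(P,float).reshape(-1,3),np.array(s["rvec"],float),np.array(s["tvec"],float),k,d)[0][:,0]
def tri(l):
    A=np.zeros((3,3));b=np.zeros(3)
    for s,px in l:
        o,v=ray(s,px);v/=np.linalg.norm(v);M=np.eye(3)-np.outer(v,v);A+=M;b+=M@o
    return np.linalg.solve(A,b)
E
python3 - <<'E'
from h import *
import pickle
for n in("side","top","wrist"):
    s=snap(n); cv2.imwrite(f"pics/{n}0.png",s["image"]); pickle.dump(s,open(f"{n}0.pkl","wb"))
    R=cv2.Rodrigues(np.array(s["rvec"],float))[0]; print(n,s["fov_y"],s["cx"],s["cy"],s["k1"],-R.T@np.array(s["tvec"]).ravel())
t=cv2.imread("pics/top0.png");si=cv2.imread("pics/side0.png")
print({k:np.round(v,3).tolist() if not np.isscalar(v) else v for k,v in ctrl.get_obs().items()})
E
```

```text
pics
side 48.17234029279781 313.9507510215858 197.3710640198544 0.013389576521661947 [ 0.13679742 -0.5130852   0.69294492]
top 47.364656224267875 322.05275943372845 201.38914087239155 0.032059581779495555 [0.41952264 0.19284795 1.43160609]
wrist 70.52617629318236 322.4983532704568 200.68680867569762 -0.045038252414007815 [0.10850934 0.6451817  0.37411937]
{'time_s': 0.15, 'qpos': [-1.395, 0.334, 0.04, 1.466, -0.013, 1.343, -0.059], 'joint_velocities': [-0.001, -0.003, 0.001, -0.003, -0.001, 0.001, 0.001], 'tau': [0.003, -65.905, 1.367, -40.587, 0.017, 0.01, 0.0], 'eef_pos': [0.176, 0.625, 0.231], 'ee_rot': [[-0.962, 0.271, -0.0], [0.271, 0.962, -0.001], [-0.0, -0.001, -1.0]], 'contact_force': [-0.314, 0.254, -0.063], 'torque': [-0.062, -0.033, -0.0], 'gripper_force': 0.0, 'opening': 0.08588451482618654}
```

View pics/top0.png

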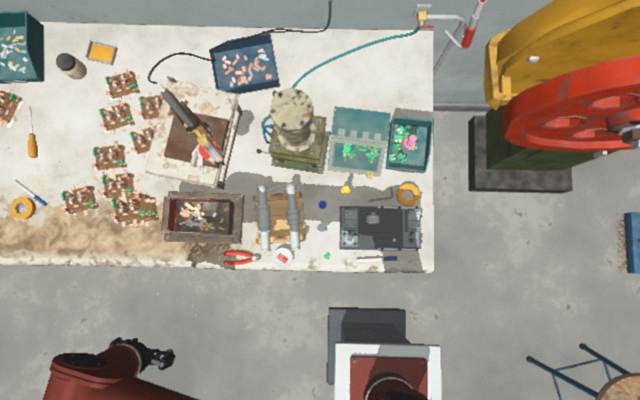

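View pics/side0.png

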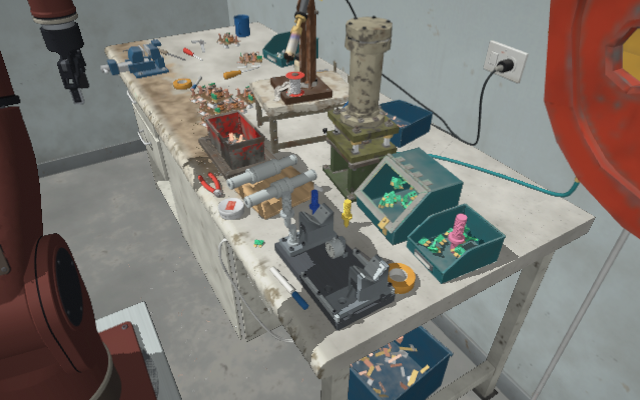

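The top view shows the fixture at about (380,228), the rest with two rollers at (278,215), and blue and yellow pins at (322,205) and (346,190). The side view shows the same from the right, with a pink pin at (460,225) and a grey one near (293,235) in the fixed block's foot. I'll enlarge the fixture.

Run:
```python
from h import *
s=cv2.imread("pics/side0.png");t=cv2.imread("pics/top0.png")
a=cv2.resize(s[150:330,210:430],None,fx=3.6,fy=3.3,interpolation=cv2.INTER_CUBIC)
b=cv2.resize(t[165:275,235:435],None,fx=4,fy=4,interpolation=cv2.INTER_CUBIC)
cv2.imwrite("pics/s1.png",a);cv2.imwrite("pics/t1.png",b)
```

```text
(no output)
```

View pics/s1.png

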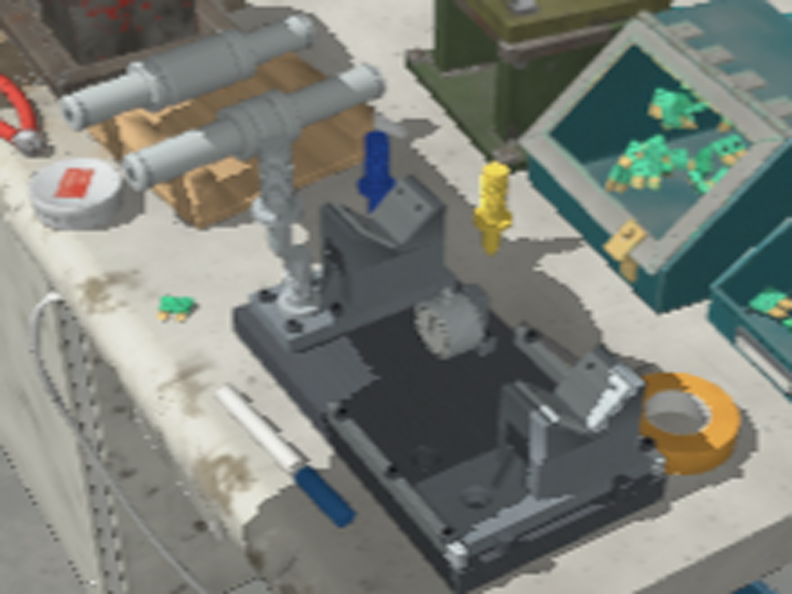

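View pics/t1.png

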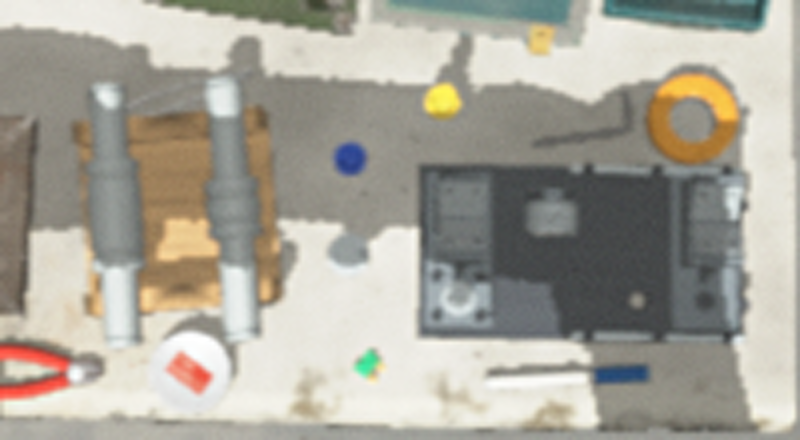

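The candidates for "the pin" in the top crop are the blue (350,158), the yellow (442,100), a larger grey one standing on the bench (348,250), a grey one in the fixed block's foot (460,297), and a pink one in the bin. The grey one in the foot fits: it is parked where described and is the smaller of the two grey ones. The wide roller is the left one, with its body spanning rows 160–265. The right one's body spans only 175–245.

Run:
```python
from h import *
import pickle
t=pickle.load(open("top0.pkl","rb"))
c=lambda x,y:(235+(x+.5)/4-.5,165+(y+.5)/4-.5)
for n,p,z in [("BL",(421,165),.02),("BR",(745,165),.034),("FR",(742,340),.034),("FL",(420,335),.02),("pin",(460,293),.078),("big grey",(348,245),.08),("blue",(350,158),.08),("wide c",(115,212),.06),("wide e1",(108,85),.05),("wide e2",(122,342),.05),("nar c",(233,210),.06),("nar e1",(224,78),.05),("nar e2",(243,338),.05),("blkhole",(706,300),.032),("basehole",(638,300),.02),("gauge",(550,215),.062)]:
    print(n,np.round(onz(t,c(*p),z),4))
o=ctrl.get_obs();print(o["eef_pos"])
```

```text
BL [0.5653 0.1533 0.02  ]
BR [ 0.5691 -0.0948  0.034 ]
FR [ 0.4355 -0.0921  0.034 ]
FL [0.4338 0.1518 0.02  ]
pin [0.4647 0.1245 0.078 ]
big grey [0.4983 0.208  0.08  ]
blue [0.5632 0.208  0.08  ]
wide c [0.5206 0.3845 0.06  ]
wide e1 [0.6187 0.3948 0.05  ]
wide e2 [0.4234 0.377  0.05  ]
nar c [0.524  0.2956 0.06  ]
nar e1 [0.6259 0.3062 0.05  ]
nar e2 [0.4283 0.2859 0.05  ]
blkhole [ 0.4652 -0.0653  0.032 ]
basehole [ 0.4644 -0.0154  0.02  ]
gauge [0.5252 0.057  0.062 ]
[0.17629715 0.62526484 0.23061239]
```

```bash
python3 -m creep '{"offset":[[0,0,0],[0,0,0],[-0.025,-0.042,0],[-0.025,-0.042,0],[-0.025,-0.042,0],[-0.025,-0.042,0],[-0.025,-0.042,0],[-0.025,-0.042,0]],"roll":[-0.137,-0.137,0,0,0,0,0,0],"gripper":[1,1,1,1,1,1,1,1]}' && python3 -m creep '{"offset":[[-0.025,-0.042,0],[-0.025,-0.042,0],[-0.025,-0.042,0],[-0.025,-0.042,0],[-0.025,-0.042,0],[-0.025,-0.042,0],[-0.025,-0.042,0],[0,0,0]],"roll":[0,0,0,0,0,0,0,0],"gripper":[1,1,1,1,1,1,1,1]}'
python3 - <<'E'
from h import *
import pickle
s=snap("wrist");pickle.dump(s,open("w1.pkl","wb"));cv2.imwrite("pics/w1.png",s["image"])
o=ctrl.get_obs();print(o["eef_pos"],o["ee_rot"],o["qpos"])
E
```

```text
time_s: 0.95
eef_pos: [0.3268, 0.3715, 0.2312]
ee_rot: [[-1.0, 0.001, -0.0], [0.001, 1.0, 0.0], [0.0, 0.0, -1.0]]
contact_force: [0.9, 0.1, 1.3]
opening: 0.0855
gripper_force: 0.0
time_s: 1.75
eef_pos: [0.5032, 0.0724, 0.2315]
ee_rot: [[-1.0, 0.01, 0.001], [0.01, 1.0, -0.002], [-0.001, -0.002, -1.0]]
contact_force: [-0.5, -0.1, -0.3]
opening: 0.0849
gripper_force: 0.0
[0.50188125 0.07582745 0.23125658] [[-9.99975307e-01  7.02647815e-03  1.19532871e-04]
 [ 7.02636941e-03  9.99974921e-01 -8.87016394e-04]
 [-1.25762474e-04 -8.86154609e-04 -9.99999599e-01]] [-0.74706979  0.0288376   0.52460848  1.82772898 -0.01410743  1.28900828
  1.34505252]
```

View pics/w1.png

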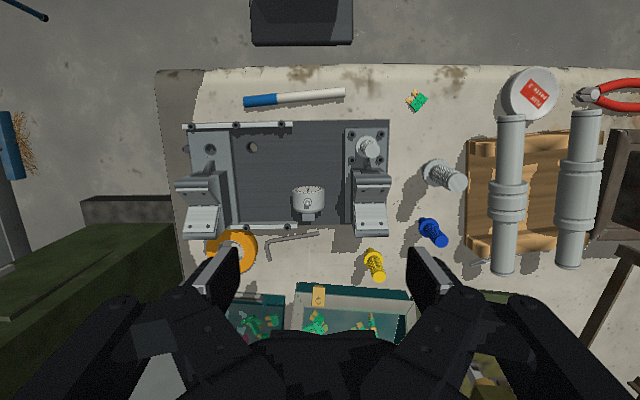

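The wrist view shows the sliding block's foot hole at (210,149), the base hole at (252,146) and the pin at (368,147). The larger grey pin stands on the bench at (445,175), which confirms the parked one. The wide roller is at (577,190) and the narrow one at (507,195). Now the blob measurements.

Run:
```python
from h import *
import pickle
s=pickle.load(open("w1.pkl","rb"));im=s["image"];g=cv2.cvtColor(im,cv2.COLOR_BGR2GRAY)
def blob(c,r,lo,hi):
    x,y=c;w=g[y-r:y+r+1,x-r:x+r+1];m=((w>=lo)&(w<=hi)).astype(np.uint8)
    n,l,st,ce=cv2.connectedComponentsWithStats(m);i=1+np.argmax(st[1:,4]);return ce[i]+[x-r,y-r],st[i]
print(g[142:156:2,202:220:2]);print(g[140:154:2,244:262:2])
for n,c,z in[("blkhole",(210,149),.032),("basehole",(252,146),.02)]:
    w=g[c[1]-8:c[1]+9,c[0]-8:c[0]+9].astype(int);t=(np.median(w)+w.min())/2
    p,st=blob(c,9,0,int(t));print(n,p,st,onz(s,p,z))
a=cv2.resize(im[110:250,170:400],None,fx=3.4,fy=4,interpolation=cv2.INTER_CUBIC)
a=cv2.resize(im[105:250,170:400],(800,504),interpolation=cv2.INTER_CUBIC);cv2.imwrite("pics/w1c.png",a)
```

```text
[[114 114 112 112 112 114 115 113 115]
 [113 116  89  49  53  72 115 119 115]
 [112  90  41  35  41  39  53 114 118]
 [114  92  37  41  36  52  42 103 116]
 [115 103  51  40  78  69  52  78 118]
 [116 110  66  64  77  71  72 106 116]
 [115 115 122  85  76  67  94 114 116]]
[[ 75  72  77  74  74  75  71  73  73]
 [ 74  76  54  38  54  56  70  72  69]
 [ 77  60  24  50 100  93  56  78  76]
 [ 76  44  16  86  91  92  91  69  72]
 [ 75  52  22  56  98  95 101  65  69]
 [ 70  68  47  37  84 103  96  70  71]
 [ 75  72  76  43  44  59  67  72  71]]
blkhole [209.43478261 147.76811594] [ 4  4 11 10 69] [ 0.46348956 -0.06337133  0.032     ]
basehole [248.78571429 146.75      ] [ 4  5  5 11 28] [ 0.46412876 -0.01847299  0.02      ]
```

View pics/w1c.png

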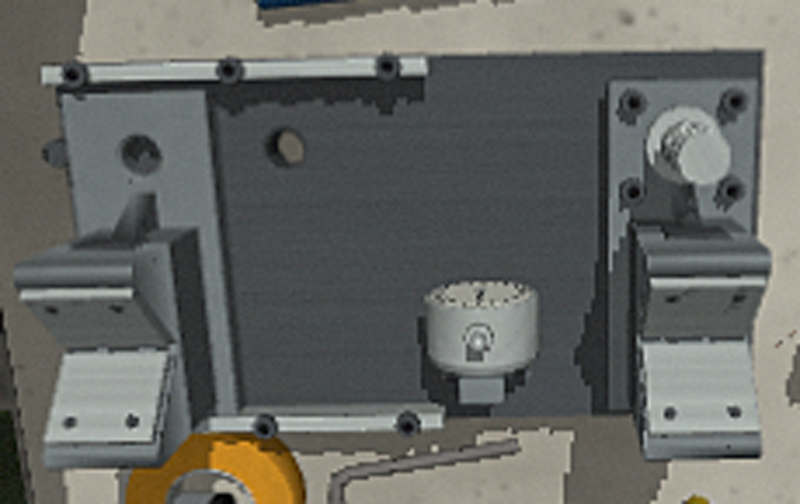

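The crop shows the block hole at (141,153), the base hole at (285,148), the collar at (682,147) and the grip top at (704,157). The V bottom edges are at row ~347 (x 66–175) on the sliding block and row ~342 (x 640–757) on the fixed one.

Run:
```python
from h import *
import pickle
s=pickle.load(open("w1.pkl","rb"))
c=lambda x,y:(170+(x+.5)/3.478-.5,105+(y+.5)/3.476-.5)
P={}
for n,p,z in[("blk",(141,153),.032),("base",(285,148),.02),("collar",(682,147),.037),("grip",(704,157),.078),("VsL",(66,350),.07),("VsR",(175,347),.07),("VfL",(640,343),.07),("VfR",(757,341),.07),("baseFL",(765,52),.02),("baseBL",(762,412),.02)]:
    P[n]=onz(s,c(*p),z);print(n,P[n].round(4))
d=(P["collar"]+P["grip"])/2-P["base"];print("ang",np.arctan2(-d[0],d[1]),np.linalg.norm(d[:2]))
# rollers: profile along image columns, z~.048 silhouettes
im=s["image"];g=cv2.cvtColor(im,cv2.COLOR_BGR2HSV)
m=((g[...,1]<40)&(g[...,2]>95)).astype(np.uint8)
for y in (125,140,150,160,175,190,205,220,235,245,255,262):
    r=m[y,480:615];xs=np.where(np.diff(np.r_[0,r,0]))[0]+480;print(y,xs.tolist())
```

```text
blk [ 0.4646 -0.0626  0.032 ]
base [ 0.4648 -0.015   0.02  ]
collar [0.4644 0.1244 0.037 ]
grip [0.4636 0.125  0.078 ]
VsL [ 0.5244 -0.08    0.07  ]
VsR [ 0.5238 -0.0436  0.07  ]
VfL [0.524  0.1078 0.07  ]
VfR [0.5237 0.1457 0.07  ]
baseFL [0.4334 0.155  0.02  ]
baseBL [0.5672 0.1609 0.02  ]
ang 0.005331447393222345 0.13969512121030486
125 [480, 498, 505, 526, 529, 536, 537, 539, 540, 546, 547, 549, 567, 569, 570, 571, 581, 601, 602, 615]
140 [505, 525, 579, 599, 604, 606]
150 [504, 524, 578, 605]
160 [503, 523, 577, 604]
175 [502, 522, 570, 602]
190 [499, 528, 573, 599]
205 [498, 527, 570, 598]
220 [498, 523, 561, 578, 579, 595]
235 [499, 517, 568, 585, 597, 599]
245 [499, 516, 567, 584, 586, 588, 599, 601, 607, 613, 614, 615]
255 [498, 522, 527, 528, 539, 556, 565, 583, 584, 585, 599, 600, 605, 609, 611, 615]
262 [486, 491, 497, 521, 523, 524, 526, 527, 531, 538, 539, 555, 563, 615]
```

```bash
python3 -m creep '{"offset":[[-0.005,-0.035,0],[-0.005,-0.035,0],[-0.005,-0.034,0],[-0.005,-0.034,0],[0,0,0.05],[0,0,0.05],[0,0,0],[0,0,0]],"roll":[0,0,0,0,0,0,0,0],"gripper":[0.6,0.6,0.6,0.6,0.6,0.6,0.6,0.6]}' 30
python3 - <<'E'
from h import *
import pickle
s=snap("wrist");pickle.dump(s,open("w2.pkl","wb"));cv2.imwrite("pics/w2.png",s["image"])
o=ctrl.get_obs();print(o["eef_pos"],o["opening"])
E
```

```text
time_s: 2.6
eef_pos: [0.5205, -0.0579, 0.1319]
ee_rot: [[-1.0, -0.0, -0.002], [-0.0, 1.0, -0.0], [0.002, -0.0, -1.0]]
contact_force: [0.3, 0.4, 1.3]
opening: 0.0511
gripper_force: 0.0
[ 0.52175547 -0.05804911  0.13322408] 0.0513291748646194
```

View pics/w2.png

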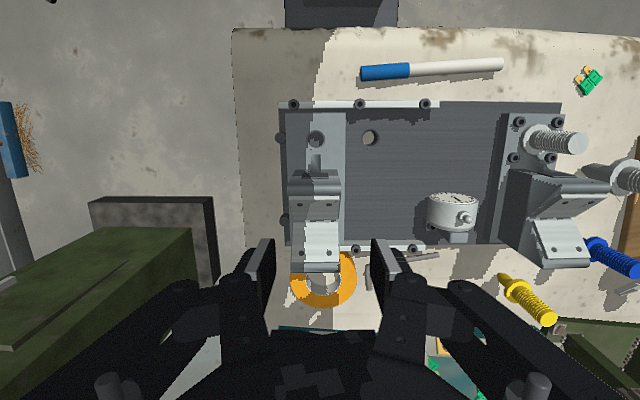

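The wrist view shows the block between the fingers: block hole (316,139), base hole (369,137), V centre (318,215).

```bash
python3 - <<'E'
from h import *
import pickle
s=pickle.load(open("w2.pkl","rb"))
for p,z in[((316,139),.032),((369.5,137.5),.02),((318.5,220),.07),((303,220),.07),((334,220),.07),((544,139),.036),((522,140),.036)]: print(p,onz(s,p,z).round(4))
E
python3 -m creep '{"offset":[[0,-0.003,0.03],[0,0,0.03],[0,0,0.02],[0,0,0.012],[0,0,0],[0,0,0]],"roll":[0,0,0,0,0,0],"gripper":[0.6,0.6,0.6,0.6,0.6,0.6]}'
```

```text
(316, 139) [ 0.4656 -0.0626  0.032 ]
(369.5, 137.5) [ 0.465  -0.0154  0.02  ]
(318.5, 220) [ 0.5244 -0.0602  0.07  ]
(303, 220) [ 0.5244 -0.0721  0.07  ]
(334, 220) [ 0.5244 -0.0482  0.07  ]
(544, 139) [0.4639 0.1323 0.036 ]
(522, 140) [0.465  0.1127 0.036 ]
time_s: 3.25
eef_pos: [0.5221, -0.0615, 0.041]
ee_rot: [[-1.0, 0.0, 0.002], [0.0, 1.0, 0.0], [-0.002, 0.0, -1.0]]
contact_force: [-0.3, -0.1, -0.0]
opening: 0.0512
gripper_force: 0.0
```

```bash
python3 -m creep '{"offset":[[0,0,0],[0,0,0],[0,0,0],[0,0.012,0],[0,0.012,0],[0,0.012,0],[0,0.011,0],[0,0,0]],"roll":[0,0,0,0,0,0,0,0],"gripper":[0,0,0,0,0,0,0,0]}' 30
python3 - <<'E'
from h import *
import pickle
s=snap("wrist");pickle.dump(s,open("w3.pkl","wb"));cv2.imwrite("pics/w3.png",s["image"])
o=ctrl.get_obs();print(o["eef_pos"],o["opening"],o["contact_force"])
s=snap("wrist")
g=cv2.cvtColor(s["image"],cv2.COLOR_BGR2GRAY)
p=proj(s,[[.4648,-.015,.032]])[0];print(p);x,y=p.astype(int)
a=cv2.resize(s["image"][y-60:y+60,x-80:x+200],(800,343),interpolation=cv2.INTER_CUBIC);cv2.imwrite("pics/w3c.png",a)
E
```

```text
time_s: 4.05
eef_pos: [0.5217, -0.0129, 0.0411]
ee_rot: [[-1.0, -0.001, 0.001], [-0.001, 1.0, 0.002], [-0.001, 0.002, -1.0]]
contact_force: [-3.5, 3.4, 10.3]
opening: 0.0359
gripper_force: 31.6
[ 0.52168394 -0.01329862  0.04105049] 0.03541719815880886 [-4.16804713  1.87287823  9.97130055]
[317.86853408 146.17156638]
```

View pics/w3c.png

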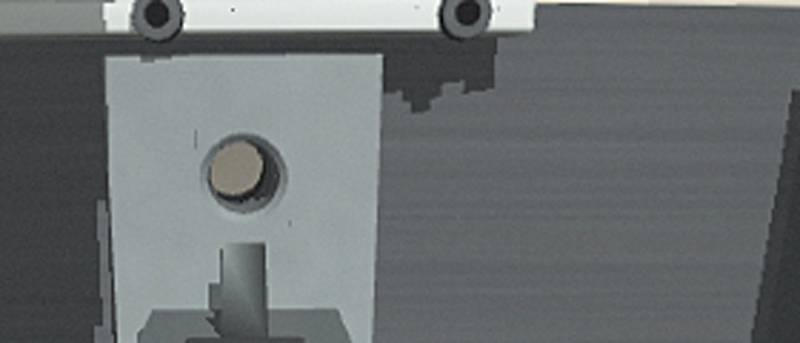

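The crop shows the hole nearly aligned: block mouth x 208–280, with the bench visible through the base hole at x 210–264.

Run:
```python
from h import *
import pickle
s=pickle.load(open("w3.pkl","rb"))
c=lambda x,y:(317-80+(x+.5)/2.857-.5,146-60+(y+.5)/2.857-.5)
print("cam",ray(s,(320,200))[0])
print("mouth",onz(s,c(208,172),.032),onz(s,c(280,172),.032),"y",onz(s,c(244,133),.032),onz(s,c(244,211),.032))
print("bright",onz(s,c(210,168),0),onz(s,c(264,168),0),"x",onz(s,c(238,140),0),onz(s,c(238,196),0))
g=cv2.cvtColor(s["image"],cv2.COLOR_BGR2GRAY);print(g[146,305:340]);print(g[144,305:340])
```

```text
cam [ 0.45101797 -0.01252189  0.18455909]
mouth [ 0.46464025 -0.01909656  0.032     ] [ 0.46463621 -0.00567625  0.032     ] y [ 0.45753671 -0.01238809  0.032     ] [ 0.47191708 -0.01238598  0.032     ]
bright [ 0.46660698 -0.02001506  0.        ] [ 0.46660507 -0.00785482  0.        ] x [ 0.46043225 -0.01369907  0.        ] [ 0.47288996 -0.01372121  0.        ]
[156 159 129 128 116  82 136 131 128 127 130 130 128 130 130 129 127 130
 134 125 131 139 127  34  52  52  55  61  62  72 118 107 134 163 158]
[154 158 125 119 122  92 131 130 126 126 127 131 131 129 128 132 130 129
 132 127 130 131 140  63  48  54  55  63  57  90 110  99 143 159 158]
```

```bash
python3 -m creep '{"offset":[[0,-0.0022,0],[0,0,0],[0,0,0]],"roll":[0,0,0],"gripper":[0,0,0]}'
python3 - <<'E'
from h import *
s=snap("wrist");g=cv2.cvtColor(s["image"],cv2.COLOR_BGR2GRAY);print(s["tvec"]);o=ctrl.get_obs();print(o["eef_pos"])
p=proj(s,[[.4646,-.0146,.032]])[0];x,y=p.astype(int);print(p)
for dy in(-2,0,2):
    r=g[y+dy];print(x-20,r[x-20:x+21].tolist())
E
```

```text
time_s: 4.45
eef_pos: [0.5217, -0.0164, 0.041]
ee_rot: [[-1.0, -0.0, 0.002], [-0.0, 1.0, 0.001], [-0.002, 0.001, -1.0]]
contact_force: [-3.7, 1.2, 9.6]
opening: 0.0356
gripper_force: 31.9
[ 0.01513323 -0.48452098  0.05224131]
[ 0.5216934  -0.01634722  0.04102815]
[324.24799283 145.7357994 ]
304 [158, 153, 159, 138, 118, 120, 95, 38, 75, 136, 129, 126, 128, 123, 125, 126, 126, 125, 129, 129, 128, 132, 129, 131, 127, 130, 128, 130, 135, 96, 81, 98, 107, 163, 159, 157, 157, 161, 156, 160, 158]
304 [157, 158, 151, 122, 129, 120, 54, 36, 40, 143, 133, 131, 124, 126, 128, 130, 131, 130, 128, 129, 132, 129, 128, 129, 130, 128, 129, 131, 139, 71, 83, 110, 105, 137, 161, 159, 157, 157, 156, 157, 159]
304 [157, 155, 149, 131, 136, 105, 44, 45, 28, 107, 137, 131, 128, 130, 132, 129, 129, 128, 128, 127, 129, 128, 132, 128, 130, 126, 131, 139, 123, 35, 69, 118, 108, 135, 163, 158, 156, 157, 157, 157, 157]
```

Now aligned to within about 0.4 mm. Release, rise, and go over the pin.

```bash
python3 -m creep '{"offset":[[0,0,0],[0,0,0],[0,0,0],[0,0,0.0],[0,0,-0.03],[0,0,-0.04],[0,0,-0.04],[0,0,0]],"roll":[0,0,0,0,0,0,0,0],"gripper":[0.6,0.6,0.6,0.6,0.6,0.6,0.6,0.6]}' && python3 -m creep '{"offset":[[0.014,0.035,0],[0.014,0.035,0],[0.014,0.035,0],[0.0153,0.0358,0],[0,0,0],[0,0,0]],"roll":[0,0,0,0,0,0],"gripper":[0.55,0.55,0.55,0.55,0.55,0.55]}'
python3 - <<'E'
from h import *
import pickle
s=snap("wrist");pickle.dump(s,open("w4.pkl","wb"));cv2.imwrite("pics/w4.png",s["image"])
o=ctrl.get_obs();print(o["eef_pos"],o["ee_rot"][0])
E
```

```text
time_s: 5.3
eef_pos: [0.5239, -0.0171, 0.1543]
ee_rot: [[-1.0, 0.001, 0.008], [0.001, 1.0, 0.002], [-0.008, 0.002, -1.0]]
contact_force: [1.7, 0.2, -0.1]
opening: 0.0512
gripper_force: 0.0
time_s: 5.9
eef_pos: [0.4633, 0.1244, 0.1489]
ee_rot: [[-1.0, -0.001, -0.0], [-0.001, 1.0, -0.0], [0.0, -0.0, -1.0]]
contact_force: [-0.5, -1.2, -0.4]
opening: 0.0469
gripper_force: 0.0
[0.46369232 0.12336355 0.14897804] [-9.99999583e-01  8.66243809e-04 -2.90816030e-04]
```

View pics/w4.png

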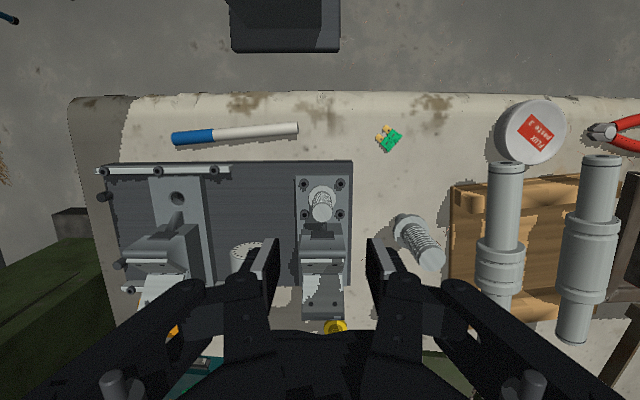

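This view shows the pin at (322,200), midway between the fingers, with the block hole at (177,198). I'll check its position numerically and measure the wide roller.

Run:
```python
from h import *
import pickle
s=pickle.load(open("w4.pkl","rb"))
print("griptop",onz(s,(322,210),.078),"collar",onz(s,(321,194),.037))
g=cv2.cvtColor(s["image"],cv2.COLOR_BGR2GRAY)
print(g[205,295:350].tolist());print(g[190,295:350].tolist());print(g[180:228,322].tolist())
```

```text
griptop [0.46206141 0.12481598 0.078     ] collar [0.45959472 0.12383255 0.037     ]
[33, 81, 117, 107, 110, 110, 109, 108, 113, 109, 111, 109, 112, 119, 51, 98, 110, 64, 118, 114, 92, 156, 152, 154, 151, 156, 154, 153, 157, 157, 160, 158, 155, 119, 88, 177, 119, 165, 168, 109, 105, 110, 111, 108, 110, 108, 111, 110, 112, 114, 110, 115, 117, 92, 68]
[51, 122, 111, 113, 110, 105, 122, 59, 59, 61, 52, 114, 114, 107, 107, 110, 92, 157, 159, 156, 157, 156, 157, 159, 164, 163, 146, 148, 162, 166, 165, 157, 151, 154, 160, 162, 164, 161, 96, 112, 116, 56, 57, 59, 61, 56, 111, 113, 111, 111, 109, 110, 112, 103, 66]
[109, 110, 109, 116, 102, 113, 156, 159, 151, 157, 148, 100, 131, 147, 164, 152, 142, 151, 156, 131, 140, 162, 111, 121, 154, 153, 153, 151, 154, 151, 151, 149, 148, 152, 156, 153, 156, 154, 154, 154, 154, 167, 74, 41, 39, 41, 63, 65]
```

```bash
python3 -m creep '{"offset":[[-0.0005,0.0008,0.03],[0,0,0.03],[0,0,0.025],[0,0,0.015],[0,0,0.006],[0,0,0],[0,0,0]],"roll":[0,0,0,0,0,0,0],"gripper":[0.5,0.5,0.5,0.5,0.5,0.5,0.5]}' && python3 -m creep '{"offset":[[0,0,0],[0,0,0],[0,0,0],[0,0,0],[0,0,0]],"roll":[0,0,0,0,0],"gripper":[0,0,0,0,0]}' 50
```

```text
time_s: 6.65
eef_pos: [0.4649, 0.1243, 0.044]
ee_rot: [[-1.0, 0.002, 0.001], [0.002, 1.0, 0.0], [-0.001, 0.0, -1.0]]
contact_force: [0.3, -0.4, 0.5]
opening: 0.0426
gripper_force: 0.0
time_s: 7.15
eef_pos: [0.4648, 0.1247, 0.0441]
ee_rot: [[-1.0, 0.001, 0.001], [0.001, 1.0, 0.0], [-0.001, 0.0, -1.0]]
contact_force: [-0.3, -1.9, 7.8]
opening: 0.0149
gripper_force: 48.8
```

```bash
python3 -m creep '{"offset":[[0,0,-0.01],[0,0,-0.02],[0,0,-0.02],[0,0,-0.005],[0,-0.03,0],[0,-0.04,0],[0,-0.04,0],[0,-0.03,0]],"roll":[0,0,0,0,0,0,0,0],"gripper":[0,0,0,0,0,0,0,0]}' && python3 -m creep '{"offset":[[0,0,0],[0,0,0],[0,0,0.0]],"roll":[0,0,0],"gripper":[0,0,0]}'
python3 - <<'E'
from h import *
s=snap("wrist");t=snap("side")
o=ctrl.get_obs();print(o["eef_pos"],o["opening"])
g=s["image"];x,y=proj(s,[[.4646,-.0150,.045]])[0].astype(int);print(x,y)
a=cv2.resize(g[y-45:y+75,x-60:x+60],(400,400),interpolation=cv2.INTER_CUBIC)
x,y=proj(t,[[.4646,-.0150,.05]])[0].astype(int);print(x,y)
b=cv2.resize(t["image"][y-35:y+35,x-35:x+35],(400,400),interpolation=cv2.INTER_CUBIC)
cv2.imwrite("pics/w5.png",np.hstack([a,b]))
import pickle;pickle.dump((s,t),open("w5.pkl","wb"))
E
```

```text
time_s: 7.95
eef_pos: [0.4634, -0.0174, 0.0981]
ee_rot: [[-1.0, 0.002, -0.0], [0.002, 1.0, 0.0], [0.0, 0.0, -1.0]]
contact_force: [-0.4, -0.2, -0.6]
opening: 0.0149
gripper_force: 49.1
time_s: 8.25
eef_pos: [0.4639, -0.0141, 0.0981]
ee_rot: [[-1.0, -0.0, -0.0], [-0.0, 1.0, 0.0], [0.0, 0.0, -1.0]]
contact_force: [0.7, 0.5, -0.7]
opening: 0.0144
gripper_force: 49.1
[ 0.4640005  -0.0140726   0.09817921] 0.014409577300491295
320 219
327 277
```

```bash
python3 -m creep '{"offset":[[-0.001,-0.0012,0.012],[0,0,0.01],[0,0,0.006],[0,0,0.004],[0,0,0]],"roll":[0,0,0,0,0],"gripper":[0,0,0,0,0]}'
```

```text
time_s: 8.85
eef_pos: [0.4652, -0.0165, 0.0658]
ee_rot: [[-1.0, 0.001, 0.0], [0.001, 1.0, -0.001], [-0.0, -0.001, -1.0]]
contact_force: [2.1, 1.9, -1.9]
opening: 0.0147
gripper_force: 49.0
```

```bash
python3 -m creep '{"offset":[[0,0,0.004],[0,0,0.004],[0,0,0.004],[0,0,0]],"roll":[0,0,0,0],"gripper":[0,0,0,0]}'
```

```text
time_s: 9.25
eef_pos: [0.4653, -0.0165, 0.054]
ee_rot: [[-1.0, 0.001, 0.001], [0.001, 1.0, -0.0], [-0.001, -0.0, -1.0]]
contact_force: [4.3, 0.1, -3.2]
opening: 0.0146
gripper_force: 48.9
```

```bash
python3 -m creep '{"offset":[[-0.0005,0,0.003],[0,0,0.003],[0,0,0.003],[0,0,0.002],[0,0,0.001],[0,0,0]],"roll":[0,0,0,0,0,0],"gripper":[0,0,0,0,0,0]}'
```

```text
time_s: 9.85
eef_pos: [0.4659, -0.0164, 0.0439]
ee_rot: [[-1.0, 0.001, -0.0], [0.001, 1.0, 0.001], [0.0, 0.001, -1.0]]
contact_force: [-9.8, 0.3, 31.1]
opening: 0.0146
gripper_force: 52.8
```

```bash
python3 -m creep '{"offset":[[0,0,0],[0,0,0],[0,0,0],[0,0,-0.02],[0,0,-0.045],[0,0,-0.045],[0,0,-0.045],[0,0,0]],"roll":[0,0,0,0,0,0,0,0],"gripper":[0.5,0.5,0.5,0.5,0.5,0.5,0.5,0.5]}' && python3 -m creep '{"offset":[[0,0.048,0],[0,0.048,0],[0,0.048,0],[0,0.048,0],[0,0.048,0],[0,0.048,0],[0,0,0],[0,0,0]],"roll":[0,0,0,0,0,0,0,0],"gripper":[0.5,0.5,0.5,0.5,0.5,0.5,0.5,0.5]}'
python3 - <<'E'
from h import *
import pickle
s=snap("wrist");t=snap("top");u=snap("side")
pickle.dump((s,t,u),open("w6.pkl","wb"));o=ctrl.get_obs();print(o["eef_pos"],o["ee_rot"])
x,y=proj(u,[[.4646,-.0150,.05]])[0].astype(int)
a=cv2.resize(s["image"],(480,300),interpolation=cv2.INTER_AREA)
b=cv2.resize(u["image"][y-35:y+35,x-35:x+35],(300,300),interpolation=cv2.INTER_CUBIC)
cv2.imwrite("pics/w6.png",np.hstack([a,b]))
# rollers in wrist
im=s["image"];h=cv2.cvtColor(im,cv2.COLOR_BGR2HSV);m=((h[...,1]<40)&(h[...,2]>95)).astype(np.uint8)
E
```

```text
time_s: 10.65
eef_pos: [0.4683, -0.0164, 0.2026]
ee_rot: [[-1.0, 0.001, 0.008], [0.001, 1.0, 0.003], [-0.008, 0.003, -1.0]]
contact_force: [-0.1, -0.1, -0.4]
opening: 0.0427
gripper_force: 0.0
time_s: 11.45
eef_pos: [0.4651, 0.2724, 0.1962]
ee_rot: [[-1.0, -0.002, -0.001], [-0.002, 1.0, -0.002], [0.001, -0.002, -1.0]]
contact_force: [-0.4, -0.6, 0.2]
opening: 0.0424
gripper_force: 0.0
[0.46600842 0.27007271 0.19700584] [[-9.99996129e-01  2.74626629e-03 -4.48296464e-04]
 [ 2.74657460e-03  9.99995991e-01 -6.88587957e-04]
 [ 4.46403621e-04 -6.89816571e-04 -9.99999662e-01]]
```

View pics/w6.png

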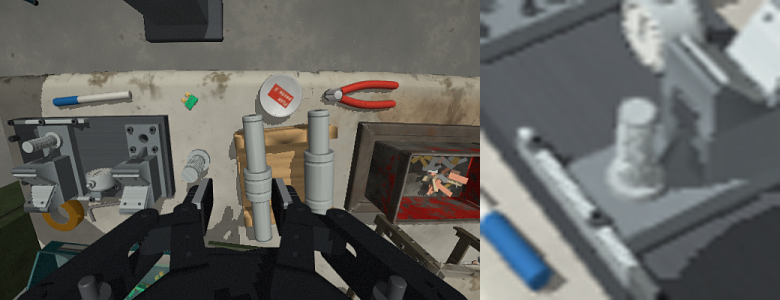

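The pin stands home with its collar flat on the sliding foot. The wide roller is at full-resolution column ~425, rows 149–280. Measuring its axis precisely:

Run:
```python
from h import *
import pickle
s,t,u=pickle.load(open("w6.pkl","rb"))
im=s["image"];hv=cv2.cvtColor(im,cv2.COLOR_BGR2HSV)
m=((hv[...,1]<30)&(hv[...,2]>110)).astype(np.uint8)
L=[]
for y in range(144,284,6):
    r=m[y,390:465];xs=np.where(np.diff(np.r_[0,r,0]))[0]+390
    runs=[(a,b) for a,b in zip(xs[::2],xs[1::2]) if b-a>12];print(y,runs,[ [onz(s,((a+b-1)/2,y),.048).round(4)[:2].tolist(), round((b-a))] for a,b in runs[:1]])
```

```text
144 [] []
150 [(np.int64(414), np.int64(439))] [[[0.4238, 0.3793], 25]]
156 [(np.int64(424), np.int64(439))] [[[0.4299, 0.3851], 15]]
162 [(np.int64(417), np.int64(439))] [[[0.4361, 0.3821], 22]]
168 [(np.int64(418), np.int64(439))] [[[0.4424, 0.3832], 21]]
174 [(np.int64(417), np.int64(439))] [[[0.4488, 0.3833], 22]]
180 [(np.int64(417), np.int64(439))] [[[0.4552, 0.384], 22]]
186 [(np.int64(417), np.int64(439))] [[[0.4617, 0.3846], 22]]
192 [(np.int64(417), np.int64(440))] [[[0.4683, 0.3859], 23]]
198 [(np.int64(417), np.int64(442))] [[[0.4749, 0.3876], 25]]
204 [(np.int64(417), np.int64(437))] [[[0.4817, 0.3856], 20]]
210 [(np.int64(416), np.int64(446))] [[[0.4885, 0.3907], 30]]
216 [] []
222 [(np.int64(415), np.int64(446))] [[[0.5024, 0.3917], 31]]
228 [(np.int64(415), np.int64(446))] [[[0.5095, 0.3924], 31]]
234 [(np.int64(416), np.int64(446))] [[[0.5167, 0.3938], 30]]
240 [(np.int64(415), np.int64(445))] [[[0.5239, 0.3934], 30]]
246 [(np.int64(415), np.int64(449))] [[[0.5313, 0.3966], 34]]
252 [(np.int64(415), np.int64(445))] [[[0.5388, 0.3951], 30]]
258 [(np.int64(415), np.int64(445))] [[[0.5464, 0.3959], 30]]
264 [(np.int64(414), np.int64(451))] [[[0.5541, 0.3997], 37]]
270 [(np.int64(413), np.int64(445))] [[[0.5619, 0.3965], 32]]
276 [(np.int64(414), np.int64(441))] [[[0.5698, 0.3956], 27]]
282 [(np.int64(418), np.int64(435))] [[[0.5778, 0.3953], 17]]
```

Run:
```python
from h import *
import pickle
s,t,u=pickle.load(open("w6.pkl","rb"))
im=s["image"];hv=cv2.cvtColor(im,cv2.COLOR_BGR2HSV)
for y in (156,168,180,200,220,240,256,270):
    print(y,"V",hv[y,400:456:2,2].tolist());print("   S",hv[y,400:456:2,1].tolist())
```

```text
156 V [161, 159, 158, 158, 164, 108, 58, 61, 85, 92, 102, 105, 111, 129, 139, 145, 180, 173, 161, 138, 154, 152, 153, 150, 150, 148, 152, 152]
   S [35, 37, 34, 40, 40, 33, 26, 4, 6, 8, 13, 7, 9, 8, 7, 14, 9, 9, 8, 15, 45, 45, 48, 51, 49, 48, 47, 44]
168 V [80, 72, 80, 80, 75, 63, 67, 83, 104, 122, 130, 141, 151, 161, 161, 164, 171, 166, 160, 135, 194, 179, 154, 140, 148, 152, 152, 157]
   S [115, 120, 118, 115, 129, 77, 11, 6, 10, 13, 10, 13, 10, 10, 5, 9, 9, 14, 8, 25, 118, 121, 126, 87, 64, 70, 47, 44]
180 V [153, 162, 170, 180, 170, 93, 61, 87, 107, 118, 132, 143, 152, 160, 161, 168, 171, 165, 155, 132, 154, 138, 123, 104, 81, 126, 159, 153]
   S [113, 116, 116, 119, 123, 101, 17, 15, 10, 9, 8, 5, 10, 10, 10, 11, 7, 11, 10, 25, 121, 116, 118, 115, 135, 49, 32, 33]
200 V [111, 113, 111, 80, 67, 70, 57, 85, 104, 120, 134, 144, 150, 161, 163, 161, 166, 162, 156, 117, 107, 113, 131, 151, 154, 152, 152, 155]
   S [119, 115, 133, 70, 8, 22, 9, 9, 10, 13, 11, 12, 12, 8, 8, 8, 12, 5, 7, 9, 2, 16, 19, 30, 28, 29, 27, 30]
220 V [101, 100, 99, 53, 65, 78, 111, 140, 144, 150, 158, 156, 157, 
[... 242 characters left out ...]
45, 146, 151, 157, 163, 162, 165, 165, 160, 161, 157, 138, 157, 155, 154, 155, 155]
   S [117, 116, 122, 50, 11, 12, 14, 15, 11, 8, 8, 9, 10, 10, 8, 11, 9, 11, 11, 11, 8, 11, 13, 28, 26, 28, 28, 30]
256 V [105, 104, 109, 64, 67, 82, 94, 107, 119, 133, 138, 147, 151, 151, 162, 162, 163, 162, 166, 159, 159, 151, 133, 152, 150, 149, 148, 151]
   S [121, 123, 124, 48, 11, 6, 11, 10, 9, 10, 9, 9, 12, 10, 11, 5, 6, 6, 12, 10, 8, 10, 10, 30, 27, 29, 33, 29]
270 V [28, 46, 70, 64, 64, 75, 90, 126, 139, 149, 155, 157, 157, 164, 168, 172, 173, 174, 173, 165, 159, 147, 138, 156, 156, 156, 156, 152]
   S [55, 105, 127, 80, 8, 7, 17, 8, 9, 9, 8, 8, 10, 9, 8, 10, 7, 9, 7, 9, 6, 10, 18, 28, 28, 28, 28, 29]
```

Run:
```python
from h import *
import pickle
s,t,u=pickle.load(open("w6.pkl","rb"))
im=s["image"];hv=cv2.cvtColor(im,cv2.COLOR_BGR2HSV)
m=((hv[...,1]<22)&(hv[...,2]>50)).astype(np.uint8)
Q=[]
for y in range(140,345,3):
    r=m[y,402:452];xs=np.where(np.diff(np.r_[0,r,0]))[0]+402
    runs=[(a,b) for a,b in zip(xs[::2],xs[1::2])]
    if not runs: continue
    a,b=max(runs,key=lambda q:q[1]-q[0]);p=onz(s,((a+b-1)/2,y),.048);Q.append((y,b-a,a,*p[:2].round(4)))
for q in Q: print(*q)
```

```text
146 17 420 0.4197 0.381
149 28 411 0.4228 0.3776
152 28 411 0.4258 0.3779
155 17 413 0.4289 0.3746
158 27 412 0.432 0.379
161 26 413 0.4351 0.3799
164 27 412 0.4382 0.3796
167 26 412 0.4414 0.3794
170 27 411 0.4445 0.3792
173 27 411 0.4477 0.3795
176 27 411 0.4509 0.3798
179 25 414 0.4541 0.3823
182 26 412 0.4574 0.381
185 26 413 0.4606 0.3824
188 26 413 0.4639 0.3827
191 27 412 0.4672 0.3825
194 26 413 0.4705 0.3834
197 27 412 0.4738 0.3832
200 34 411 0.4772 0.3862
203 32 414 0.4805 0.3888
206 40 406 0.4839 0.3847
209 41 405 0.4873 0.3845
212 37 408 0.4908 0.386
215 39 407 0.4942 0.3863
218 40 406 0.4977 0.3861
221 39 407 0.5012 0.3871
224 40 406 0.5047 0.3869
227 39 407 0.5083 0.3878
230 39 407 0.5119 0.3882
233 38 407 0.5154 0.388
236 38 407 0.5191 0.3884
239 38 407 0.5227 0.3888
242 38 407 0.5264 0.3891
245 38 407 0.5301 0.3895
248 38 407 0.5338 0.3899
251 38 407 0.5375 0.3903
254 37 408 0.5413 0.3913
257 37 408 0.5451 0.3917
260 37 408 0.5489 0.3921
263 37 408 0.5528 0.3926
266 37 408 0.5566 0.393
269 38 407 0.5605 0.3928
272 37 408 0.5645 0.3938
275 30 412 0.5684 0.3949
278 23 415 0.5724 0.3947
281 21 415 0.5764 0.394
284 16 419 0.5805 0.3962
335 2 425 0.6546 0.4034
341 1 429 0.6641 0.4091
344 1 432 0.669 0.4136
```

Run:
```python
from h import *
import pickle
s,t,u=pickle.load(open("w6.pkl","rb"))
c=lambda x,y:(235+(x+.5)/4-.5,165+(y+.5)/4-.5)
print(tri([(s,(479,163)),(t,c(22,312))]), onz(s,(479,163),0),onz(t,c(22,312),0),onz(t,c(37,117),.0),onz(t,c(37,117),.05))
print(ctrl.get_obs()["qpos"])
# dark edge rows in wrist right of roller
g=cv2.cvtColor(s["image"],cv2.COLOR_BGR2GRAY)
for y in(180,200,220,240,260): print(y,g[y,450:520:3].tolist())
g=cv2.cvtColor(t["image"],cv2.COLOR_BGR2GRAY)
for y in(200,215,230): print(y,g[y,228:262].tolist())
```

```text
[0.44429897 0.46269659 0.00163341] [0.44369778 0.46391942 0.        ] [0.44516934 0.46271257 0.        ] [0.59909408 0.45739864 0.        ] [0.5928224 0.448159  0.05     ]
[-0.96945881  0.12766788  0.39556926  1.80060567 -0.05183175  1.22426479
  1.00891775]
180 [119, 149, 149, 150, 152, 150, 147, 147, 161, 25, 24, 53, 69, 69, 71, 82, 75, 71, 71, 70, 64, 71, 67, 67]
200 [148, 146, 145, 145, 145, 146, 147, 57, 21, 29, 67, 78, 77, 76, 76, 77, 23, 31, 32, 25, 30, 38, 38, 33]
220 [149, 149, 153, 148, 151, 147, 66, 34, 25, 66, 79, 77, 78, 81, 80, 20, 13, 29, 25, 27, 26, 26, 31, 28]
240 [150, 154, 150, 147, 148, 25, 25, 44, 75, 80, 77, 77, 80, 75, 33, 36, 34, 33, 30, 28, 28, 28, 27, 29]
260 [146, 145, 146, 152, 17, 21, 47, 70, 73, 70, 73, 75, 30, 34, 31, 22, 30, 26, 34, 32, 29, 33, 22, 23]
200 [114, 107, 107, 120, 133, 135, 134, 135, 137, 133, 125, 118, 115, 114, 95, 107, 183, 226, 231, 227, 227, 227, 225, 224, 216, 189, 172, 187, 201, 209, 216, 231, 237, 238]
215 [130, 86, 61, 57, 64, 101, 123, 133, 128, 123, 122, 126, 124, 102, 108, 186, 231, 228, 228, 227, 228, 228, 226, 228, 228, 226, 218, 203, 171, 108, 74, 83, 108, 122]
230 [85, 63, 60, 65, 89, 117, 130, 135, 131, 123, 123, 123, 106, 107, 179, 224, 226, 222, 224, 222, 222, 226, 224, 225, 229, 226, 195, 136, 88, 84, 86, 79, 59, 68]
```

```bash
python3 -m creep '{"offset":[[-0.018,0.039,0],[-0.018,0.039,0],[-0.0195,0.0395,0],[0,0,0.03],[0,0,0.05],[0,0,0],[0,0,0]],"roll":[0,0,0,0,-0.095,0,0],"gripper":[0.67,0.67,0.67,0.67,0.67,0.67,0.67]}'
python3 - <<'E'
from h import *
import pickle
s=snap("wrist");o=ctrl.get_obs();print(o["eef_pos"],o["ee_rot"][0],o["qpos"][6],o["opening"])
hv=cv2.cvtColor(s["image"],cv2.COLOR_BGR2HSV)
m=((hv[...,1]<22)&(hv[...,2]>50)).astype(np.uint8)
x0=int(proj(s,[[.52,.387,.048]])[0][0]);print(x0, proj(s,[[.4795,.3835,.069],[.5635,.3905,.069],[.4215,.378,.048]]))
for y in range(60,330,12):
    r=m[y,x0-55:x0+55];xs=np.where(np.diff(np.r_[0,r,0]))[0]+x0-55
    runs=[(a,b) for a,b in zip(xs[::2],xs[1::2])]
    if not runs: continue
    a,b=max(runs,key=lambda q:q[1]-q[0]);p=onz(s,((a+b-1)/2,y),.048);print(y,b-a,a,p[:2].round(4))
E
```

```text
time_s: 12.3
eef_pos: [0.5216, 0.3875, 0.1178]
ee_rot: [[-0.996, -0.09, -0.001], [-0.09, 0.996, -0.001], [0.001, -0.001, -1.0]]
contact_force: [0.6, 0.5, 0.7]
opening: 0.0572
gripper_force: 0.0
[0.52251005 0.38845603 0.11950408] [-0.99591977 -0.09023242  0.00138796] 1.0678252243736575 0.057254374781252663
320 [[320.93043009 162.5707919 ]
 [320.42482393 272.60190727]
 [320.55067881  75.73538827]]
60 25 350 [0.4086 0.4058]
72 29 306 [0.4191 0.3774]
84 38 301 [0.427  0.3777]
96 39 300 [0.4351 0.3781]
108 39 300 [0.4433 0.3788]
120 38 301 [0.4516 0.3799]
132 38 301 [0.4602 0.3806]
144 37 302 [0.4688 0.3817]
156 43 302 [0.4775 0.3848]
168 55 293 [0.4867 0.3833]
180 54 294 [0.496  0.3845]
192 53 295 [0.5054 0.3857]
204 52 295 [0.5152 0.3862]
216 52 295 [0.5251 0.387 ]
228 50 297 [0.5352 0.3887]
240 51 297 [0.5457 0.3901]
252 50 297 [0.5565 0.3906]
264 41 300 [0.5676 0.3903]
276 31 308 [0.5788 0.3939]
288 32 307 [0.5905 0.3945]
300 32 307 [0.6026 0.3956]
312 31 308 [0.6151 0.3972]
324 19 314 [0.6279 0.3983]
```

```bash
python3 -m creep '{"offset":[[0,-0.001,0.03],[0,0,0.025],[0,0,0.02],[0,0,0.011],[0,0,0],[0,0,0]],"roll":[-0.01,0,0,0,0,0],"gripper":[0.67,0.67,0.67,0.67,0.67,0.67]}' && python3 -m creep '{"offset":[[0,0,0],[0,0,0],[0,0,0],[0,0,0]],"roll":[0,0,0,0],"gripper":[0,0,0,0]}' 60
```

```text
time_s: 12.95
eef_pos: [0.5225, 0.3886, 0.0334]
ee_rot: [[-0.995, -0.103, 0.002], [-0.103, 0.995, 0.002], [-0.002, 0.001, -1.0]]
contact_force: [0.2, 0.8, 0.2]
opening: 0.0572
gripper_force: 0.0
time_s: 13.35
eef_pos: [0.523, 0.3866, 0.0335]
ee_rot: [[-0.995, -0.102, 0.002], [-0.102, 0.995, -0.001], [-0.002, -0.001, -1.0]]
contact_force: [-1.8, -7.2, 9.9]
opening: 0.0401
gripper_force: 59.9
```

```bash
python3 -m creep '{"offset":[[0,0,-0.015],[0,0,-0.03],[0,0,-0.045],[0,0,-0.045],[0,0,-0.02],[0,0,0]],"roll":[0,0,0,0,0,0],"gripper":[0,0,0,0,0,0]}' && python3 -m creep '{"offset":[[0.0048,-0.0472,0],[0.0048,-0.0472,0],[0.0048,-0.0472,0],[0.0048,-0.0472,0],[0.0048,-0.0472,0],[0.0048,-0.0472,0],[0.0048,-0.0472,0],[0,0,0]],"roll":[0,0,0,0,0,0,0,0],"gripper":[0,0,0,0,0,0,0,0]}' && python3 -m creep '{"offset":[[0,0,0],[0,0,0],[0,0,0],[0,0,0],[0,0,0],[0,0,0],[0,0,0],[0,0,0]],"roll":[-0.147,-0.147,-0.147,-0.147,-0.147,-0.147,-0.147,-0.147],"gripper":[0,0,0,0,0,0,0,0]}'
```

```text
time_s: 13.95
eef_pos: [0.5232, 0.3895, 0.192]
ee_rot: [[-0.995, -0.104, 0.006], [-0.104, 0.995, 0.006], [-0.006, 0.005, -1.0]]
contact_force: [0.4, 0.1, -1.5]
opening: 0.0401
gripper_force: 60.9
time_s: 14.75
eef_pos: [0.5219, 0.0483, 0.1862]
ee_rot: [[-0.996, -0.094, -0.0], [-0.094, 0.996, -0.002], [0.001, -0.002, -1.0]]
contact_force: [0.8, -0.3, -1.6]
opening: 0.0404
gripper_force: 61.0
time_s: 15.55
eef_pos: [0.5218, 0.0568, 0.1844]
ee_rot: [[-0.373, -0.928, -0.004], [-0.928, 0.373, -0.003], [0.004, 0.002, -1.0]]
contact_force: [0.9, 0.5, -2.3]
opening: 0.0401
gripper_force: 60.9
```

```bash
python3 -m creep '{"offset":[[0,0,0],[0,0,0],[0,0,0],[0,0,0]],"roll":[-0.147,-0.147,0,0],"gripper":[0,0,0,0]}'; python3 -c "
from h import *
o=ctrl.get_obs();print(o['eef_pos'],o['ee_rot'],o['qpos'])"
```

```text
time_s: 15.95
eef_pos: [0.521, 0.0518, 0.1783]
ee_rot: [[-0.319, -0.948, -0.016], [-0.948, 0.319, -0.014], [0.018, 0.011, -1.0]]
contact_force: [0.3, -0.5, -2.4]
opening: 0.0402
gripper_force: 60.9
[0.52100454 0.05180058 0.17832281] [[-0.31863117 -0.94774871 -0.01570192]
 [-0.94770779  0.31884461 -0.01371317]
 [ 0.01800312  0.01051139 -0.99978268]] [-0.15397228  0.12947011 -0.04059856  1.82587044  0.01677754  1.20446135
  2.61672819]
```

Negative roll drives joint 7 towards its limit, so I'll turn the other way. The roller is symmetric.

```bash
python3 -m creep '{"offset":[[0,0,0],[0,0,0],[0,0,0],[0,0,0],[0,0,0],[0,0,0],[0,0,0],[0,0,0]],"roll":[0.147,0.147,0.147,0.147,0.147,0.147,0.147,0.147],"gripper":[0,0,0,0,0,0,0,0]}' && python3 -m creep '{"offset":[[0,0,0],[0,0,0],[0,0,0],[0,0,0],[0,0,0],[0,0,0],[0,0,0],[0,0,0]],"roll":[0.147,0.147,0.147,0.147,0.147,0.147,0.147,0.147],"gripper":[0,0,0,0,0,0,0,0]}' && python3 -m creep '{"offset":[[0,0,0],[0,0,0],[0,0,0]],"roll":[0.147,0.147,0],"gripper":[0,0,0]}'; python3 -c "
from h import *
o=ctrl.get_obs();print(o['eef_pos'],o['ee_rot'],o['qpos'])"
```

```text
time_s: 16.75
eef_pos: [0.5211, 0.0536, 0.1788]
ee_rot: [[-0.998, -0.068, -0.015], [-0.067, 0.998, -0.014], [0.016, -0.013, -1.0]]
contact_force: [-0.2, -0.9, -0.9]
opening: 0.0404
gripper_force: 61.1
time_s: 17.55
eef_pos: [0.5211, 0.0536, 0.1789]
ee_rot: [[-0.446, 0.895, -0.015], [0.895, 0.446, -0.014], [-0.006, -0.019, -1.0]]
contact_force: [-0.3, -0.4, -2.1]
opening: 0.04
gripper_force: 61.3
time_s: 17.85
eef_pos: [0.5211, 0.0536, 0.1789]
ee_rot: [[-0.172, 0.985, -0.015], [0.985, 0.171, -0.014], [-0.011, -0.017, -1.0]]
contact_force: [-0.2, -0.6, -1.8]
opening: 0.0401
gripper_force: 61.3
[0.5211173  0.0536472  0.17886511] [[-0.17161129  0.98505671 -0.01458943]
 [ 0.98510002  0.17141145 -0.01400214]
 [-0.01129211 -0.01677497 -0.99979552]] [-0.31695957  0.12376353  0.13214894  1.83318111 -0.00557172  1.20264761
 -0.01124159]
```

```bash
python3 -m creep '{"offset":[[0,0,0],[0,0,0],[0.002,0.0035,0.03],[0,0,0.03],[0,0,0.016],[0,0,0],[0,0,0]],"roll":[0.083,0.083,0,0,0,0,0],"gripper":[0,0,0,0,0,0,0]}'
python3 - <<'E'
from h import *
import pickle
s=snap("wrist");t=snap("top");u=snap("side");pickle.dump((s,t,u),open("w7.pkl","wb"))
o=ctrl.get_obs();print(o["eef_pos"],o["ee_rot"],o["opening"])
hv=cv2.cvtColor(s["image"],cv2.COLOR_BGR2HSV)
P=[[.5233,.0545+d,o["eef_pos"][2]+.0145] for d in(-.1,-.042,0,.042,.1)]
for q in(s,t,u): print(proj(q,P).round(1).tolist())
E
```

```text
time_s: 18.55
eef_pos: [0.5238, 0.0543, 0.1033]
ee_rot: [[-0.011, 1.0, -0.015], [1.0, 0.011, -0.014], [-0.014, -0.015, -1.0]]
contact_force: [0.9, -0.2, -0.9]
opening: 0.0403
gripper_force: 61.2
[0.52445806 0.05424705 0.10408072] [[-0.00987045  0.99987173 -0.01261302]
 [ 0.99986217  0.00970038 -0.01347406]
 [-0.01334998 -0.01274428 -0.99982967]] 0.04033406622344475
[[320.4, 406.8], [321.2, 332.4], [322.0, 265.4], [322.9, 184.6], [324.4, 46.5]]
[[409.8, 218.3], [389.6, 217.9], [374.9, 217.6], [360.4, 217.3], [340.2, 216.8]]
[[364.2, 250.0], [346.5, 232.0], [334.6, 220.0], [323.6, 208.7], [309.4, 194.3]]
```

Run:
```python
from h import *
import pickle
s,t,u=pickle.load(open("w7.pkl","rb"))
hv=cv2.cvtColor(s["image"],cv2.COLOR_BGR2HSV)
m=((hv[...,1]<25)&(hv[...,2]>120)).astype(np.uint8)
for y in list(range(30,70,5))+list(range(70,230,10)):
    r=m[y,250:400];xs=np.where(np.diff(np.r_[0,r,0]))[0]+250
    runs=[(int(a),int(b)) for a,b in zip(xs[::2],xs[1::2]) if b-a>8];print(y,runs)
```

```text
30 [(312, 330)]
35 [(293, 346)]
40 [(288, 345)]
45 [(287, 345)]
50 []
55 [(290, 345)]
60 [(285, 344)]
65 [(288, 344)]
70 [(288, 345)]
80 [(289, 346)]
90 [(289, 345)]
100 [(250, 259), (289, 344)]
110 [(290, 345)]
120 [(290, 344)]
130 [(250, 261), (290, 344)]
140 [(250, 259), (291, 343)]
150 [(250, 262), (291, 343)]
160 [(291, 343)]
170 [(292, 343)]
180 [(293, 342)]
190 [(277, 356)]
200 [(277, 355)]
210 [(279, 290), (292, 346)]
220 [(278, 354)]
```

```bash
python3 -m creep '{"offset":[[0,-0.0005,0.012],[0,0,0.008],[0,0,0.003],[0,0,0],[0,0,0]],"roll":[0,0,0,0,0],"gripper":[0,0,0,0,0]}'; python3 -m creep '{"offset":[[0,0,0.002],[0,0,0.001],[0,0,0],[0,0,0]],"roll":[0,0,0,0],"gripper":[0,0,0,0]}'
```

```text
time_s: 19.2
eef_pos: [0.5226, 0.0535, 0.0796]
ee_rot: [[-0.009, 1.0, -0.015], [1.0, 0.008, -0.014], [-0.014, -0.015, -1.0]]
contact_force: [-0.1, 0.1, -2.1]
opening: 0.0401
gripper_force: 61.3
time_s: 19.6
eef_pos: [0.5229, 0.0535, 0.0769]
ee_rot: [[-0.008, 1.0, -0.014], [1.0, 0.008, -0.014], [-0.014, -0.014, -1.0]]
contact_force: [0.7, -0.2, 1.0]
opening: 0.0402
gripper_force: 61.3
```

```bash
for i in 1; do python3 -m creep '{"offset":[[0,0,0.001],[0,0,0],[0,0,0]],"roll":[0,0,0],"gripper":[0,0,0]}' | grep -E "eef|contact"; python3 -m creep '{"offset":[[0,0,0.001],[0,0,0],[0,0,0]],"roll":[0,0,0],"gripper":[0,0,0]}' | grep -E "eef|contact"; done
```

```text
eef_pos: [0.5231, 0.0535, 0.076]
contact_force: [2.0, -1.0, 2.9]
eef_pos: [0.5234, 0.0536, 0.0755]
contact_force: [1.7, 0.0, 8.0]
```

```bash
python3 -m creep '{"offset":[[0,0.0004,0.001],[0,0,0],[0,0,0]],"roll":[0,0,0],"gripper":[0,0,0]}' | grep -E "eef|contact|rot"; python3 -m creep '{"offset":[[0,0,0.001],[0,0,0],[0,0,0]],"roll":[0,0,0],"gripper":[0,0,0]}' | grep -E "eef|contact|rot"
python3 -c "
from h import *
for i in range(4):
  s=snap('side');o=ctrl.get_obs();print(o['contact_force'].round(2),o['torque'].round(3),o['eef_pos'].round(5))"
```

```text
eef_pos: [0.5235, 0.0536, 0.0754]
ee_rot: [[-0.008, 1.0, -0.014], [1.0, 0.008, -0.013], [-0.013, -0.014, -1.0]]
contact_force: [-5.7, -1.3, 19.7]
eef_pos: [0.5235, 0.0536, 0.0753]
ee_rot: [[-0.008, 1.0, -0.014], [1.0, 0.008, -0.013], [-0.013, -0.014, -1.0]]
contact_force: [-9.6, -1.9, 29.9]
[-9.74 -0.91 30.39] [-0.34   2.245 -0.458] [0.52356 0.05365 0.07532]
[-10.05  -1.52  30.24] [-0.33   2.211 -0.419] [0.52354 0.05362 0.07531]
[-10.24  -1.6   29.29] [-0.386  2.295 -0.476] [0.52355 0.05363 0.07532]
[-9.5  -2.27 30.17] [-0.336  2.193 -0.437] [0.52355 0.05364 0.07532]
```

```bash
python3 -m creep '{"offset":[[0,-0.0005,0],[0,0,0],[0,0,0]],"roll":[0.004,0,0],"gripper":[0,0,0]}' | grep -E "eef|contact|rot"
python3 -c "
from h import *
for i in range(2):
  s=snap('side');o=ctrl.get_obs();print(o['contact_force'].round(2),o['torque'].round(3),o['eef_pos'].round(5))"
```

```text
eef_pos: [0.5235, 0.0536, 0.0753]
ee_rot: [[-0.004, 1.0, -0.013], [1.0, 0.004, -0.013], [-0.013, -0.013, -1.0]]
contact_force: [-7.3, -2.4, 27.5]
[-7.65 -1.84 27.9 ] [-0.395  1.69  -0.077] [0.52354 0.0536  0.07532]
[-8.35 -2.83 27.87] [-0.39   1.683 -0.156] [0.52354 0.05364 0.07534]
```

```bash
python3 -m creep '{"offset":[[0,-0.001,0],[0,0,0],[0,0,0]],"roll":[0.001,0,0],"gripper":[0,0,0]}' | grep -E "eef|contact|rot"
python3 -c "
from h import *
for i in range(2):
  s=snap('side');o=ctrl.get_obs();print(o['contact_force'].round(2),o['torque'].round(3),o['eef_pos'].round(5))"
```

```text
eef_pos: [0.5235, 0.0536, 0.0754]
ee_rot: [[-0.003, 1.0, -0.011], [1.0, 0.003, -0.013], [-0.013, -0.011, -1.0]]
contact_force: [-2.6, -1.7, 23.4]
[-3.06 -1.11 23.43] [-0.381  0.726  0.011] [0.52351 0.05361 0.07536]
[-3.59 -1.72 22.24] [-0.35   0.654  0.037] [0.52352 0.05362 0.07538]
```

```bash
python3 -m creep '{"offset":[[0,-0.0006,0.0004],[0,0,0],[0,0,0],[0,0,0]],"roll":[0,0,0,0],"gripper":[0,0,0,0]}' | grep -E "eef|contact|rot|open"
python3 - <<'E'
from h import *
s=snap('wrist');u=snap('side');o=ctrl.get_obs();print(o['contact_force'].round(2),o['torque'].round(3),o['eef_pos'].round(5),o['time_s'])
hv=cv2.cvtColor(u["image"],cv2.COLOR_BGR2HSV);m=((hv[...,1]<25)&(hv[...,2]>100))
X=.5235
for d in(-.095,-.092,.095,.1):
    print(d,proj(u,[[X,.0545+d,.09+.014],[X,.0545+d,.09-.014]]).round(1).tolist())
w=np.median(hv[...,2])
for x in(352,356,360,313,309): print(x,hv[180:265:2,x,2].tolist() )
E
```

```text
eef_pos: [0.5235, 0.0536, 0.0753]
ee_rot: [[-0.003, 1.0, -0.009], [1.0, 0.003, -0.013], [-0.013, -0.009, -1.0]]
contact_force: [-1.9, -3.0, 24.6]
opening: 0.0402
[-2.25 -2.98 24.91] [-0.454  0.427  0.046] [0.52348 0.05361 0.07533] 22.3
-0.095 [[362.1, 254.0], [361.2, 264.6]]
-0.092 [[361.2, 253.0], [360.3, 263.6]]
0.095 [[310.6, 200.8], [310.7, 210.9]]
0.1 [[309.5, 199.6], [309.5, 209.7]]
352 [33, 32, 34, 33, 32, 33, 34, 36, 33, 32, 33, 36, 36, 34, 35, 36, 36, 36, 130, 172, 210, 206, 121, 120, 171, 197, 118, 116, 124, 126, 143, 190, 219, 229, 235, 238, 235, 228, 217, 185, 126, 116, 77]
356 [53, 52, 50, 45, 54, 56, 60, 63, 62, 32, 33, 51, 138, 52, 35, 35, 35, 66, 201, 204, 205, 119, 120, 119, 135, 208, 209, 166, 116, 115, 122, 161, 140, 188, 218, 229, 235, 239, 235, 190, 185, 180, 126]
360 [64, 64, 77, 64, 61, 53, 45, 39, 64, 34, 35, 35, 36, 36, 60, 125, 181, 198, 193, 200, 204, 198, 116, 118, 176, 208, 209, 207, 206, 164, 184, 170, 230, 204, 140, 186, 216, 175, 229, 163, 128, 114, 130]
313 [153, 181, 140, 142, 133, 205, 203, 158, 170, 191, 149, 120, 116, 66, 58, 35, 35, 35, 35, 35, 35, 36, 42, 53, 80, 85, 91, 90, 91, 90, 90, 127, 94, 93, 65, 100, 100, 99, 99, 100, 101, 102, 101]
309 [122, 201, 147, 141, 155, 177, 158, 145, 159, 134, 179, 206, 118, 100, 65, 55, 41, 37, 45, 36, 41, 64, 82, 84, 85, 86, 91, 92, 92, 92, 92, 102, 151, 93, 90, 85, 100, 101, 103, 102, 100, 100, 100]
```

Both journals are bearing: the load is 25 N, its centre is about 11 mm from the middle, the side force is about 2 N, and the height has stopped at the seat. Handing in.

```bash
python3 -c "
from rig import ctrl
print(ctrl.hand_in())"
```

```text
the job is handed in; nothing more can be done
None
```

The job is handed in: the block is pinned at its hole with the pin home, and the wide roller is held pressed into both Vs at about 25 N. That both journals bear is inferred from force and height readings, not seen, and no verdict came back.

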